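# Hold the bayonet lid of a dosing pot at its bleed position

### The job

The dosing pot that has no lid is about to be filled and must bleed its air: take the brass lid with the black wing grip from the table, put its lugs down through the slots in that pot's neck (at the white marks), push it in against the spring and turn it clockwise to the yellow marks, half-way to the lock, never as far as the click at the red marks. Finish there with the lid still in the grip, held steady at half-way; do not let go of it. Leave the other things on the table where they are.

Things in the scene. Friction and masses are not known exactly. Their poses are not given: they have to be found in the camera images.
- lid_grip (a point): Loose brass lid with black wing grip, 58 mm high, 0.25 kg, standing on its plug. Point on its axis in the wing, 43 mm above the plug's underside, a good height to grip: 15 mm below the wing's top, 21 mm above the flange (72 mm across, 6 thick). z up; x along the wing and the lugs (lid is the same after half a turn). Wing 62 long (x), 14 thick (y), 36 high, white stripe on top.
- lid_foot (a point): Centre of the underside of the lid's plug, same axes as the lid's grip point. Plug 44 mm across with a tapered foot, from here up to the flange 16 mm above. Two lugs along +x and -x reach 30 mm from the axis; each is 10 mm wide, 5 mm high, 1 to 6 mm above this point.
- mouth (a point): Centre of the open pot's mouth, level with the neck's top face, 190 mm above the table; z up, x along the two entry slots (white marks). Blue pot, 114 mm across, in a drip tray; its twin, closed by the same kind of lid, stands 210 mm to its left or right. Steel neck 94 mm across, bore 65; the lip at its top, 6 mm thick, has a 49 mm hole and a lug slot, 17 wide, at +x and at -x.
- half_mark (a point): Yellow mark on the neck's face, 42 mm from the mouth's axis (another is opposite): the wing points at it when half-way, 45 degrees clockwise from above (about -z) from the slots. Lock click at 90 degrees, red marks; a ridge is felt from 58. Turning is possible once the lid's grip point is under 31 mm above the mouth (27: flange on the neck); the other way is blocked.
- seal (a joint): How far the spring-loaded rubber seal plate in the neck is pushed down, 0 to 0.011 m. At 0 its top lies 9 mm below the mouth. It takes 4 N to start and 1 N more per mm, and presses the lid's plug up, so the turned lid's lugs bear on the lip from below (grip point then 31 mm above the mouth if not pressed).
- wrench_grip (a point): Steel wrench lying on the table in front of the pots, a bystander; the point lies in its handle.
- screwdriver_grip (a point): Screwdriver with an orange handle lying on the table, a bystander; the point lies in its handle.
- tape_mid (a point): Roll of grey tape lying flat, 94 mm across, 24 mm high, a bystander; point at its centre, half-way up.
- soap_mid (a point): Yellow soap bottle, 64 mm across, 170 mm high, standing, a bystander; point on its axis, half-way up.
- spool_mid (a point): Black and white filament spool lying flat, 180 mm across, 60 mm high, a bystander; point at its centre, half-way up.
- blank_mid (a point): Round green plastic blanking cap, 52 mm across, 30 mm high, a bystander that fits nothing here; point on its axis, half-way up.

How it is judged:
By the outcome, as a careful person would: the job done as asked, in the order asked, and still so for the second after the job is handed in, while the arm keeps its last pose, push and grip.
It also fails if it takes over 42 s, if anything falls off the work surface, if the arm or the gripper's body presses on something with over 40 N, if the wrist force passes 120 N, or if a joint passes its speed limit or range.

### The arm

A 6-joint arm with a two-finger parallel gripper is mounted at the origin on the work surface. World frame = base frame: x ahead of the robot, y to its left, z up, the work surface at z = 0. Lengths are in m, angles in rad, forces in N, time in s.
With the tool pointing down it reaches from about 0.3 to 0.775 m from the base axis. Payload 14.6 kg.
Tool frame: the origin (TCP) lies on the centre line of the jaws, within the pads' length; the fingertips stand 19 mm ahead of it and the grasp point (between the pads) is the TCP (ctrl.tip_reach is the distance from the TCP to the fingertips, in m); x points along the fingers, y is the direction in which the jaws open and shut, and the axes are right-handed (so a half turn about x gives the same grasp; the last joint's range is limited). The gripper opens to 94 mm and grips with 3 to 60 N. Pads are 16 mm wide; open, the fingers measure 119 mm over their backs; the gripper's body (75 mm by 177 mm) begins 78 mm behind the grasp point.
Start: joints at [1.244, 0.3, 1.521, -0, 1.321, -0.067], TCP at [0.141, 0.532, 0.224] pointing down, gripper open.
Joint ranges: [-3.03, 3.03], [-0.79, 2.21], [0.23, 2.52], [-1.04, 4.18], [0, 3.07], [-2.55, 2.55]. Speed limits (rad/s): [2.22, 2.22, 2.57, 3.14, 3.14, 3.14].

### API

Orientations are given as [roll, pitch, yaw] about the fixed x, y, z axes, in that order (R = Rz(yaw) Ry(pitch) Rx(roll)).
In Python, from station import ctrl, optics, models gives the robot as it stands. The module is installed in compiled form; this text tells all that it offers.
- The arm moves only by the tool arm_command, never from a script. Its argument "deltas" is a list of rows, each an object with "translation": the shift along the tool's x, y, z in units of 25 mm (1.0 is 25 mm), a list of three; "turn": the turn, a rotation vector about the tool's x, y, z in units of 5 degrees (1.0 is 5 degrees), a list of three. In form: [{"translation": [x, y, z], "turn": [rx, ry, rz]}, ...]. A call has 1 to 12 rows; each row is the pose to reach, as a shift and turn from the pose commanded when the call began, along the tool's axes at that moment; what a row does not reach only later rows make up. A row lasts 1/12 s, in which the tool goes at most 41.7 mm and 7.16 degrees, less where a joint would pass 70% of its speed; a pose out of reach is approached as far as the arm can. A call with a gripper value outside its range is refused whole. "gripper" is the finger opening in mm, from 0 to 94, set as the call begins (left out, the last holds). The fingers move at their own pace and stop on an object; "force" is the grip in N (left out, the last holds). Time passes only in rows, so rows that repeat a pose let the fingers close. It gives the time, the measured TCP pose, the force and the opening at its end, in the units of the state.
- ctrl.get_obs(): the state, without advancing time (a new reading comes with each control period).
- optics.camera(name): name is "scene" or "top" or "wrist"; returns the picture (400x640x3 uint8, red, green, blue); there is no depth.
- optics.get_calibration(name): a dict with "K" (3x3 intrinsics, pixels), "origin" and "orientation" of the camera in the world. Camera axes: x right, y down, z forward; pixel columns grow to the right and rows downward; lengths in m; the calibration is good to about 2 mm. A picture is of the moment at which its call begins: read the wrist's pose just before it. get_calibration takes no time and is no camera call; for the wrist camera it gives the pose at the moment of the call.
- ctrl.hand_in(): hands the job in, once; it reports no verdict.
Trained networks look in the newest picture that a camera, given by its name, has taken for a name from the list of things; names that differ only in an ending like _2 or _b are one class to them, and where a whole thing is asked for, a point or a joint stands for the part that bears it (a point fixed in the world has none). Each returns a list of dicts, best first, with "score" (0 to 1); they miss things now and then, are a little off and sometimes report something else, mostly with a low value. They report only what shows in the picture. A call takes as long as a camera call.
- models.look_for(target, camera): "box" ([left, top, right, bottom] in pixels, round what is visible of it).
- models.cut_out(target, camera): "pixels" (400x640 bool, what is visible of it) and "box" ([left, top, right, bottom] in pixels, round what is visible of it).
- models.mark_of(target, camera): "at" ([column, row] in pixels: a listed point, or the origin of a listed thing).
The state is a dict: "time_s": time; "qpos": joint angles; "joint_vel": joint speeds; "tau": joint torques, N m; "ee_pos": TCP position; "eef_rot": TCP orientation; "force": force on the tool from outside, world axes, zero at the start; "moment": the same for the moment, N m; "grip_width": finger opening in m.
Only numpy, scipy, OpenCV 4.12 (cv2) and the standard library are available. Lean on these libraries where they do the work, as an engineer would, in place of code of your own. Each camera call takes 0.05 s, during which the arm holds its last target.

## Working session

There is one attempt and no reset: what is moved stays moved. The work goes in short steps, Python scripts to look and compute and a tool call to move; the robot and the scene stay as the last step left them, time stands still between calls to the robot, and variables do not carry over. Pictures are saved under pics/ and viewed, and the job is handed in when it is done.

Besides the shell and the picture viewer there is one more tool, called after "Emit:" in YAML: its name, and indented under it one key for each argument. arm_command: Moves the arm, as the interface text tells. Its arguments: {"type":"object","properties":{"deltas":{"type":"array"},"gripper":{"type":"number"},"force":{"type":"number"}},"required":["deltas"]}

```bash
mkdir -p pics
cat > h.py <<'E'
import numpy as np, cv2
from station import ctrl, optics, models
from scipy.spatial.transform import Rotation as R
def ray(cal,px):
    K=np.array(cal["K"]);o=np.array(cal["origin"]);Rm=np.array(cal["orientation"])
    if Rm.shape!=(3,3): Rm=R.from_euler('xyz',Rm).as_matrix()
    d=Rm@np.linalg.inv(K)@np.array([px[0],px[1],1.0]);return o,d/np.linalg.norm(d)
def onz(cal,px,z):
    o,d=ray(cal,px);return o+d*(z-o[2])/d[2]
def proj(cal,p):
    K=np.array(cal["K"]);o=np.array(cal["origin"]);Rm=np.array(cal["orientation"])
    if Rm.shape!=(3,3): Rm=R.from_euler('xyz',Rm).as_matrix()
    c=K@(Rm.T@(np.array(p)-o));return c[:2]/c[2]
def snap(n,f):
    im=optics.camera(n);cv2.imwrite('pics/'+f,im[:,:,::-1]);return im
E
python3 - <<'E'
from h import *
for n in ("scene","top","wrist"):
    c=optics.get_calibration(n);print(n,c)
    snap(n,n+'0.png')
    for t in ("lid_grip","mouth","half_mark","lid_foot"):
        try: print(t,[(np.round(m["at"],1),round(m["score"],2)) for m in models.mark_of(t,n)[:3]])
        except Exception as e: print(t,e)
print(ctrl.get_obs())
E
```

```text
scene {'K': array([[511.03245717,   0.        , 321.13247953],
       [  0.        , 511.03245717, 199.00208304],
       [  0.        ,   0.        ,   1.        ]]), 'origin': array([1.17426383, 0.74210954, 1.15300653]), 'orientation': array([-2.37791558e+00,  8.08023635e-05,  2.46198912e+00])}
lid_grip []
mouth [(array([315.5, 191.9]), 0.8)]
half_mark [(array([306., 184.]), 0.73)]
lid_foot [(array([293.9, 165.2]), 0.66)]
top {'K': array([[494.89007032,   0.        , 320.15133454],
       [  0.        , 494.89007032, 191.82555962],
       [  0.        ,   0.        ,   1.        ]]), 'origin': array([ 0.36195523, -0.01245772,  1.40062161]), 'orientation': array([-2.95944174,  0.00844541, -1.5604049 ])}
lid_grip [(array([425. , 246.1]), 0.9), (array([200.8, 272.4]), 0.58)]
mouth [(array([325. , 192.6]), 0.86), (array([428.8, 247.6]), 0.58)]
half_mark [(array([339.4, 185.6]), 0.72)]
lid_foot [(array([424.6, 250.1]), 0.65), (array([428. , 246.7]), 0.55)]
wrist {'K': array([[334.47887826,   0.        , 321.2397389 ],
       [  0.        , 334.47887826, 199.7673069 ],
       [  0.       
[... 172 characters left out ...]
 []
mouth []
half_mark []
lid_foot []
{'time_s': 0.75, 'qpos': array([ 1.24439247e+00,  2.99877844e-01,  1.52102666e+00, -4.33038462e-06,
        1.32069039e+00, -6.65646344e-02]), 'joint_vel': array([-8.20477923e-04, -9.18570694e-04,  5.14653273e-05,  1.11996783e-03,
       -2.24812471e-04, -4.63784051e-04]), 'tau': array([ 8.74084890e-04, -5.31596196e+01, -3.52909112e+01,  7.09488010e-02,
        2.10616988e-02, -2.90970115e-05]), 'ee_pos': array([0.1412881 , 0.53152403, 0.22444645]), 'eef_rot': array([-0.55699826,  1.57079157, -0.81683642]), 'force': array([ 0.2644695 , -0.69096791,  0.25366832]), 'moment': array([ 0.05758306, -0.00707756, -0.01224829]), 'grip_width': 0.09414189725394193}
```

View pics/scene0.png

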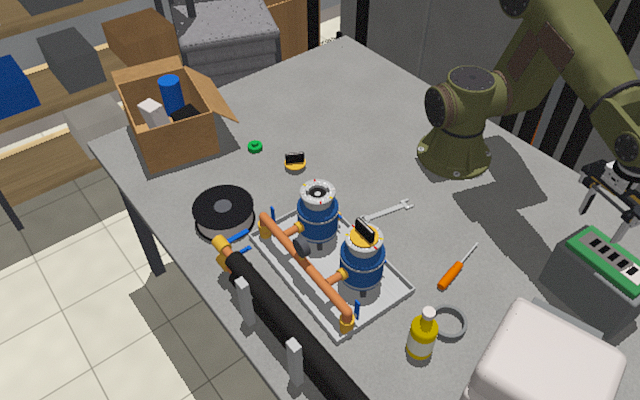

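View pics/top0.png

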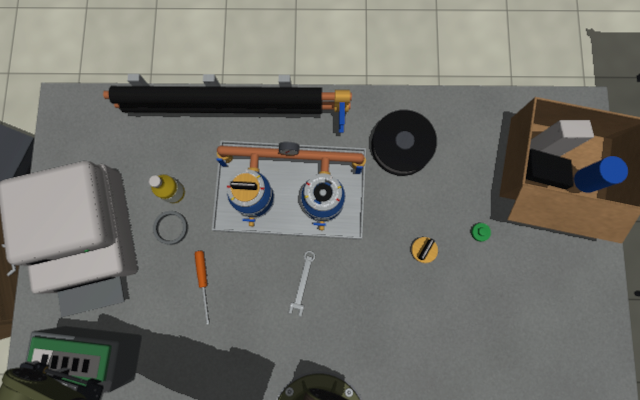

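View pics/wrist0.png

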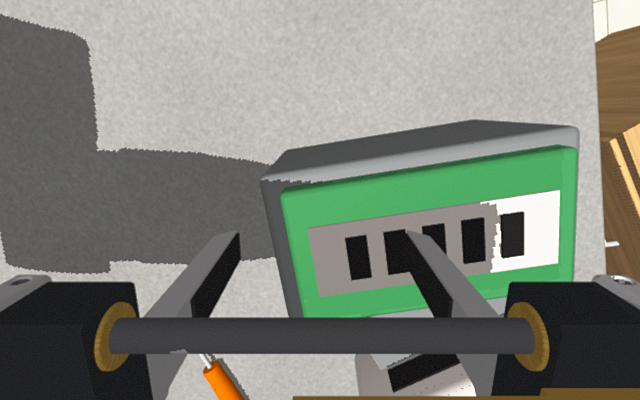

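The loose lid is at about (425,248) in top and (294,160) in scene. The open pot is at (323,190) top and (317,190) scene, and the closed twin is to its left. Next I'll measure and zoom in.

```bash
cat > m.py <<'E'
from h import *
ct=optics.get_calibration("top");cs=optics.get_calibration("scene")
for px,z in (((425,246.1),.043),((424.6,250.1),0.0),((325,192.6),.19),((339.4,185.6),.19)): print("top",px,onz(ct,px,z).round(4))
for px,z in (((293.9,165.2),0),((315.5,191.9),.19),((306,184),.19)): print("scene",px,onz(cs,px,z).round(4))
t=cv2.imread('pics/top0.png')
a=cv2.resize(t[225:275,400:450],None,fx=8,fy=8,interpolation=cv2.INTER_CUBIC)
b=cv2.resize(t[165:215,300:350],None,fx=8,fy=8,interpolation=cv2.INTER_CUBIC)
s=cv2.imread('pics/scene0.png')
cv2.imwrite('pics/crop1.png',np.hstack([a,b]))
a=cv2.resize(s[140:180,275:315],None,fx=10,fy=10,interpolation=cv2.INTER_CUBIC)
b=cv2.resize(s[170:210,297:337],None,fx=10,fy=10,interpolation=cv2.INTER_CUBIC)
cv2.imwrite('pics/crop2.png',np.hstack([a,b]))
E
python3 m.py
```

```text
top (425, 246.1) [ 0.4638 -0.2861  0.043 ]
top (424.6, 250.1) [ 0.4558 -0.2934  0.    ]
top (325, 192.6) [ 0.583 -0.012  0.19 ]
top (339.4, 185.6) [ 0.601  -0.0477  0.19  ]
scene (293.9, 165.2) [ 0.4531 -0.2951  0.    ]
scene (315.5, 191.9) [ 0.5901 -0.0047  0.19  ]
scene (306, 184) [ 0.5914 -0.044   0.19  ]
```

View pics/crop1.png

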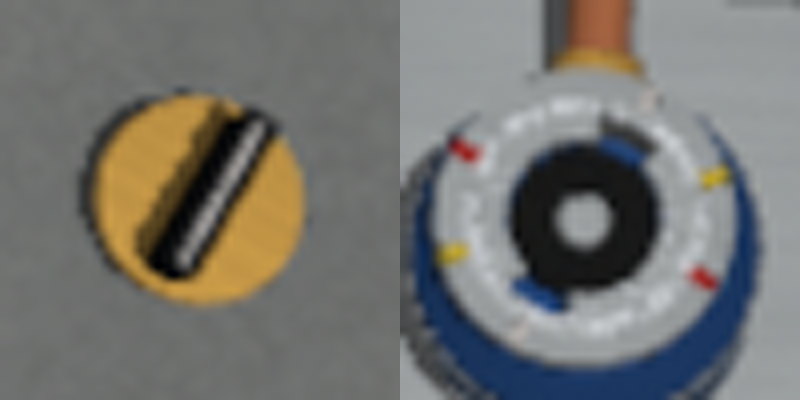

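View pics/crop2.png

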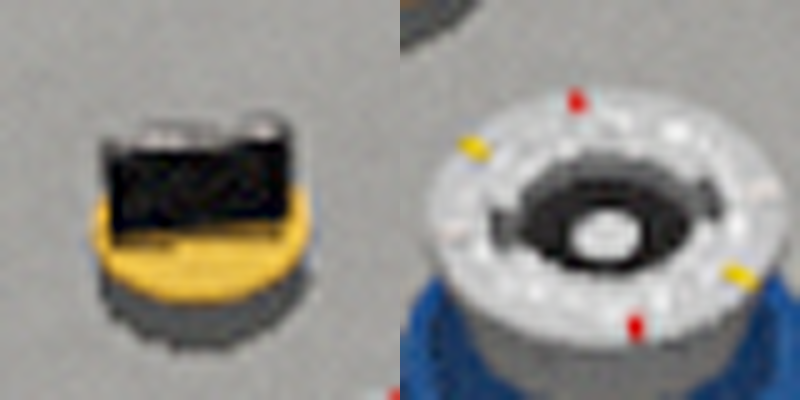

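```bash
cat > m2.py <<'E'
from h import *
ct=optics.get_calibration("top");cs=optics.get_calibration("scene")
def f(c,z,x0,y0,s,X,Y): return onz(c,(x0+(X+.5)/s-.5,y0+(Y+.5)/s-.5),z)
T=lambda X,Y,z:f(ct,z,400,225,8,X,Y)
M=lambda X,Y,z:f(ct,z,300,165,8,X-400,Y)
S=lambda X,Y,z:f(cs,z,297,170,10,X-400,Y)
S1=lambda X,Y,z:f(cs,z,275,140,10,X,Y)
ang=lambda a,b:np.degrees(np.arctan2(*(b-a)[[1,0]]))
for g,nm,P in((M,"top",[(465,151),(704,279),(714,177),(453,254),(652,97),(517,335)]),(S,"scene",[(577,102),(636,328),(740,275),(475,149),(762,189),(455,229)])):
    w=[g(*p,.19) for p in P]
    for i in (0,2,4): print(nm,((w[i]+w[i+1])/2).round(4),ang(w[i],w[i+1]).round(1),np.linalg.norm(w[i]-w[i+1]).round(4))
a,b=T(262,122,.058),T(185,262,.058);print("lid top",((a+b)/2).round(4),ang(a,b),np.linalg.norm(a-b)); print(T(198,200,.022).round(4))
a,b=S1(115,138,.058),S1(280,128,.058);print("lid scene",((a+b)/2).round(4),ang(a,b),np.linalg.norm(a-b))
o=ctrl.get_obs();print(R.from_euler('xyz',o['eef_rot']).as_matrix().round(3))
E
python3 m2.py
```

```text
top [ 0.5859 -0.0059  0.19  ] -118.1 0.0847
top [ 0.5857 -0.0058  0.19  ] 107.2 0.0847
top [ 0.5858 -0.0062  0.19  ] 151.4 0.0862
scene [ 0.5842 -0.0052  0.19  ] 61.9 0.0857
scene [ 0.5839 -0.0055  0.19  ] -72.6 0.0847
scene [ 0.5827 -0.0057  0.19  ] -28.5 0.0827
lid top [ 0.4562 -0.2897  0.058 ] 150.02246730490907 0.05456423962041843
[ 0.4558 -0.2882  0.022 ]
lid scene [ 0.4527 -0.2896  0.058 ] 146.32162035992135 0.05362919765344026
[[ 0.     0.257  0.966]
 [-0.     0.966 -0.257]
 [-1.    -0.     0.   ]]
```

```bash
cat >> h.py <<'E'
def plan(*tg):
    # targets (x,y,z,yaw_deg of tool y) -> rows relative to current measured pose
    o=ctrl.get_obs();Rm=R.from_euler('xyz',o['eef_rot']).as_matrix();p=o['ee_pos']
    print("t",o['time_s'],"p",p.round(4),"yaw",np.degrees(np.arctan2(Rm[1,1],Rm[0,1])).round(2),"tilt",Rm[:,0].round(4),"F",o['force'].round(1),"M",o['moment'].round(2),"w",round(o['grip_width'],4),"q",np.round(o['qpos'],2))
    for t in tg:
        d=Rm.T@(np.array(t[:3])-p)/.025
        a=np.radians(t[3]);y=np.array([np.cos(a),np.sin(a),0]);x=np.array([0,0,-1.]);G=np.column_stack([x,y,np.cross(x,y)])
        r=np.degrees(R.from_matrix(Rm.T@G).as_rotvec())/5
        print(t,"T",d.round(3),"turn",r.round(3),"mm",np.linalg.norm(d*25).round(0))
E
python3 -c "
from h import *
plan((.33,.2,.28,70),(.38,-.05,.26,65),(.4555,-.2895,.16,59))"
```

```text
t 0.75 p [0.1413 0.5315 0.2244] yaw 75.11 tilt [ 0. -0. -1.] F [ 0.3 -0.7  0.3] M [ 0.06 -0.01 -0.01] w 0.0941 q [ 1.24  0.3   1.52 -0.    1.32 -0.07]
(0.33, 0.2, 0.28, 70) T [ -2.222 -10.876  10.702] turn [1.022 0.    0.   ] mm 385.0
(0.38, -0.05, 0.26, 65) T [ -1.422 -20.027  15.204] turn [2.022 0.    0.   ] mm 630.0
(0.4555, -0.2895, 0.16, 59) T [  2.578 -28.509  20.584] turn [3.222 0.    0.   ] mm 881.0
```

Emit:
arm_command:
  deltas:
    - {"translation": [-2.2,-3.5,3.4],"turn": [0.5,0,0]}
    - {"translation": [-2.2,-10.9,10.7],"turn": [1,0,0]}
    - {"translation": [-2.2,-10.9,10.7],"turn": [1,0,0]}
    - {"translation": [-2.2,-10.9,10.7],"turn": [1,0,0]}
    - {"translation": [-2.2,-10.9,10.7],"turn": [1,0,0]}
    - {"translation": [-2.2,-10.9,10.7],"turn": [1,0,0]}
    - {"translation": [-2.2,-10.9,10.7],"turn": [1,0,0]}
    - {"translation": [-2.2,-10.9,10.7],"turn": [1,0,0]}
    - {"translation": [-2.2,-10.9,10.7],"turn": [1,0,0]}
    - {"translation": [-1.4,-20.0,15.2],"turn": [2,0,0]}
    - {"translation": [-1.4,-20.0,15.2],"turn": [2,0,0]}
    - {"translation": [-1.4,-20.0,15.2],"turn": [2,0,0]}
  gripper: 94

```text
time_s: 1.75
ee_pos: [0.35, 0.0866, 0.2695]
eef_rot: [0.557, 1.57, 0.122]
force: [-0.0, 0.6, -0.4]
grip_width: 0.0944
```

```bash
python3 -c "
from h import *
plan((.38,-.05,.26,65),(.4555,-.2895,.16,59))"
```

```text
t 1.75 p [0.35   0.0866 0.2695] yaw 65.1 tilt [ 9.e-04  1.e-04 -1.e+00] F [-0.   0.6 -0.4] M [0.02 0.   0.01] w 0.0944 q [ 0.14 -0.18  1.92 -0.    1.4  -1.  ]
(0.38, -0.05, 0.26, 65) T [ 0.38  -4.451  3.388] turn [ 0.019  0.009 -0.006] mm 140.0
(0.4555, -0.2895, 0.16, 59) T [  4.382 -11.87   10.158] turn [ 1.219  0.009 -0.006] mm 406.0
```

Emit:
arm_command:
  deltas:
    - {"translation": [0.3,-4.5,3.4],"turn": [0,0,0]}
    - {"translation": [0.3,-4.5,3.4],"turn": [0,0,0]}
    - {"translation": [4.4,-11.9,10.2],"turn": [1.2,0,0]}
    - {"translation": [4.4,-11.9,10.2],"turn": [1.2,0,0]}
    - {"translation": [4.4,-11.9,10.2],"turn": [1.2,0,0]}
    - {"translation": [4.4,-11.9,10.2],"turn": [1.2,0,0]}
    - {"translation": [4.4,-11.9,10.2],"turn": [1.2,0,0]}
    - {"translation": [4.4,-11.9,10.2],"turn": [1.2,0,0]}
    - {"translation": [4.4,-11.9,10.2],"turn": [1.2,0,0]}
    - {"translation": [4.4,-11.9,10.2],"turn": [1.2,0,0]}
    - {"translation": [4.4,-11.9,10.2],"turn": [1.2,0,0]}
    - {"translation": [4.4,-11.9,10.2],"turn": [1.2,0,0]}

```text
time_s: 2.75
ee_pos: [0.4558, -0.2895, 0.1581]
eef_rot: [3.028, 1.569, 2.487]
force: [-0.5, 0.3, 0.3]
grip_width: 0.0938
```

```bash
cat > w.py <<'E'
from h import *
import sys
c=optics.get_calibration("wrist");snap("wrist",sys.argv[1])
np.save('wcal.npy',c,allow_pickle=True)
for t,z in (("lid_grip",.043),("lid_foot",0)):
    for m in models.mark_of(t,"wrist")[:2]: print(t,m["score"],m["at"],onz(c,m["at"],z).round(4))
plan((.4555,-.2895,.043,59))
print("tcp px",proj(c,ctrl.get_obs()['ee_pos']))
E
python3 w.py wrist1.png
```

```text
lid_grip 0.7 [320.4, 201.0] [ 0.4553 -0.29    0.043 ]
t 2.9 p [ 0.4563 -0.2879  0.16  ] yaw 59.16 tilt [ 7.e-04 -4.e-04 -1.e+00] F [-0.6  0.8  0.4] M [-0.05 -0.06 -0.01] w 0.094 q [-0.63  0.34  1.63  0.    1.18 -1.66]
(0.4555, -0.2895, 0.043, 59) T [ 4.681e+00 -7.400e-02  1.000e-03] turn [0.032 0.01  0.   ] mm 117.0
tcp px [324.65448035 260.26979844]
```

View pics/wrist1.png

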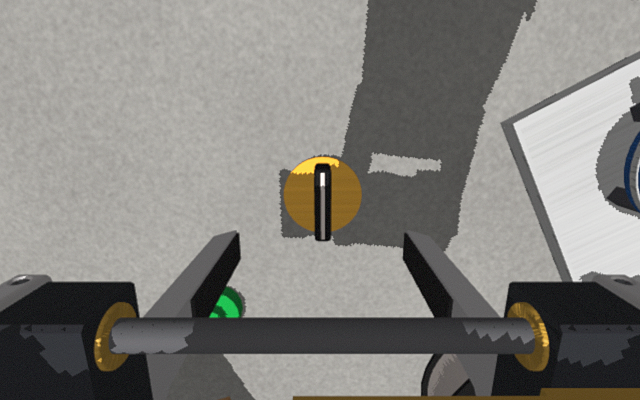

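Run:
```python
from h import *
c=np.load('wcal.npy',allow_pickle=True).item()
im=cv2.imread('pics/wrist1.png')
cv2.imwrite('pics/c3.png',cv2.resize(im[145:255,265:375],None,fx=5,fy=5,interpolation=cv2.INTER_CUBIC))
h=cv2.cvtColor(im,cv2.COLOR_BGR2GRAY)
# dark wing top outline
m=((h<45)).astype(np.uint8);m[:,:300]=0;m[:,345:]=0;m[:150]=0;m[245:]=0
ys,xs=np.nonzero(m);print(xs.min(),xs.max(),ys.min(),ys.max())
mw=((h>120)&(im[:,:,0]>100)).astype(np.uint8)
for y in range(165,242,6): 
    r=np.nonzero(m[y])[0]; print(y,r.min() if len(r) else None,r.max() if len(r) else None)
a,b=onz(c,(322.5,165),.058),onz(c,(323,240.5),.058);print(a,b,(a+b)/2,np.degrees(np.arctan2(*(a-b)[[1,0]])),np.linalg.norm(a-b))
```

```text
314 330 164 240
165 316 328
171 315 330
177 315 330
183 314 330
189 314 330
195 315 330
201 315 330
207 315 330
213 315 330
219 315 330
225 315 330
231 315 330
237 315 329
[ 0.42769505 -0.27145406  0.058     ] [ 0.48212362 -0.3036101   0.058     ] [ 0.45490934 -0.28753208  0.058     ] 149.42568413232775 0.06321771480261937
```

View pics/c3.png

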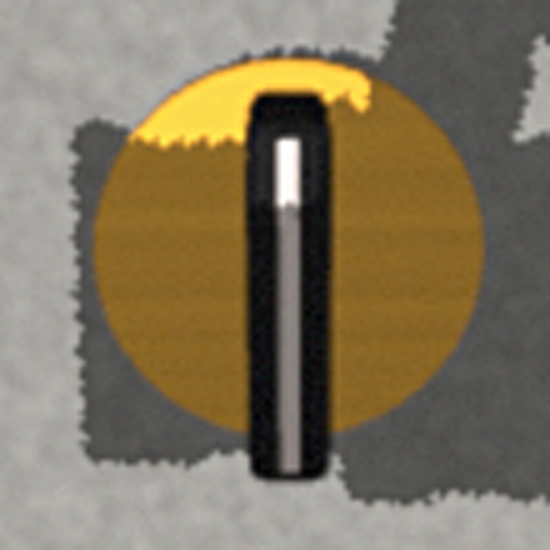

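Emit:
arm_command:
  deltas:
    - {"translation": [1.2,0,-0.05],"turn": [0,0,0]}
    - {"translation": [2.4,0,-0.05],"turn": [0,0,0]}
    - {"translation": [3.4,0,-0.05],"turn": [0,0,0]}
    - {"translation": [4.0,0,-0.05],"turn": [0,0,0]}
    - {"translation": [4.3,0,-0.05],"turn": [0,0,0]}
    - {"translation": [4.5,0,-0.05],"turn": [0,0,0]}
    - {"translation": [4.5,0,-0.05],"turn": [0,0,0]}

```text
time_s: 3.48
ee_pos: [0.4554, -0.2876, 0.0471]
eef_rot: [-0.099, 1.57, -0.638]
force: [0.2, 0.3, 0.9]
grip_width: 0.0939
```

```bash
python3 w.py wrist2.png
```

```text
lid_grip 0.6 [321.3, 257.2] [ 0.4559 -0.288   0.043 ]
lid_foot 0.72 [319.5, 230.5] [ 0.4561 -0.2895 -0.    ]
t 3.6333 p [ 0.4557 -0.2882  0.0481] yaw 59.13 tilt [ 0.0016 -0.0011 -1.    ] F [-0.   0.4  0.3] M [ 0.   -0.05  0.02] w 0.094 q [-0.63  0.49  1.71 -0.    0.94 -1.66]
(0.4555, -0.2895, 0.043, 59) T [ 0.203 -0.048  0.018] turn [0.026 0.022 0.002] mm 5.0
tcp px [320.75206597 261.25739265]
```

View pics/wrist2.png

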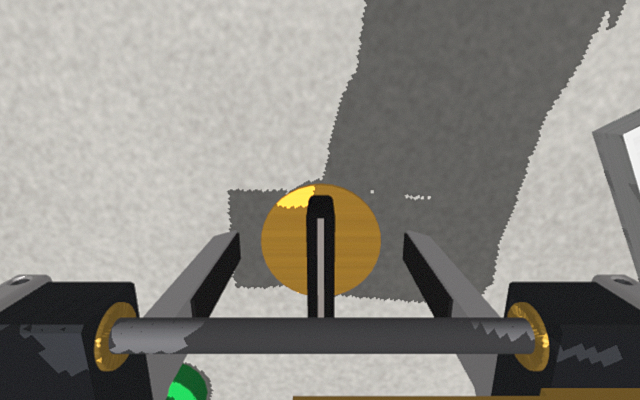

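The wing (column 320) is centred between the jaws and parallel to the pads. I'll lower a touch and close.

Emit:
arm_command:
  deltas:
    - {"translation": [0.1,0,0],"turn": [0,0,0]}
    - {"translation": [0.1,0,0],"turn": [0,0,0]}

```text
time_s: 3.8
ee_pos: [0.4553, -0.2881, 0.0446]
eef_rot: [-0.059, 1.57, -0.598]
force: [0.8, 0.3, -0.7]
grip_width: 0.0942
```

Emit:
arm_command:
  deltas:
    - {"translation": [0,0,0],"turn": [0,0,0]}
    - {"translation": [0,0,0],"turn": [0,0,0]}
    - {"translation": [0,0,0],"turn": [0,0,0]}
    - {"translation": [0,0,0],"turn": [0,0,0]}
    - {"translation": [0,0,0],"turn": [0,0,0]}
    - {"translation": [0,0,0],"turn": [0,0,0]}
    - {"translation": [0,0,0],"turn": [0,0,0]}
    - {"translation": [0,0,0],"turn": [0,0,0]}
    - {"translation": [0,0,0],"turn": [0,0,0]}
    - {"translation": [0,0,0],"turn": [0,0,0]}
    - {"translation": [0,0,0],"turn": [0,0,0]}
    - {"translation": [0,0,0],"turn": [0,0,0]}
  gripper: 0
  force: 50

```text
time_s: 4.8
ee_pos: [0.4552, -0.288, 0.0443]
eef_rot: [-2.603, 1.571, 3.141]
force: [-0.7, 0.6, 0.1]
grip_width: 0.0173
```

```bash
python3 -c "
from h import *
plan((.50,-.20,.30,61),(.585,-.0055,.30,62))"
```

```text
t 4.8 p [ 0.4552 -0.288   0.0443] yaw 59.12 tilt [-0.  0. -1.] F [-0.7  0.6  0.1] M [-0.04 -0.   -0.05] w 0.0173 q [-0.63  0.5   1.71 -0.    0.94 -1.66]
(0.5, -0.2, 0.3, 61) T [-10.227   3.942  -0.269] turn [-0.377 -0.     0.   ] mm 274.0
(0.585, -0.0055, 0.3, 62) T [-10.227  12.364  -1.344] turn [-0.577 -0.     0.   ] mm 403.0
```

Emit:
arm_command:
  deltas:
    - {"translation": [0,0,0],"turn": [0,0,0]}
    - {"translation": [0,0,0],"turn": [0,0,0]}
    - {"translation": [0,0,0],"turn": [0,0,0]}
    - {"translation": [-1,0,0],"turn": [0,0,0]}
    - {"translation": [-2,0,0],"turn": [0,0,0]}
    - {"translation": [-3.5,0,0],"turn": [0,0,0]}
    - {"translation": [-5,0,0],"turn": [0,0,0]}
    - {"translation": [-6.5,0,0],"turn": [0,0,0]}
    - {"translation": [-8,0,0],"turn": [0,0,0]}
    - {"translation": [-9.2,0,0],"turn": [0,0,0]}
    - {"translation": [-10.2,0,0],"turn": [0,0,0]}
    - {"translation": [-10.2,0,0],"turn": [0,0,0]}

```text
time_s: 5.8
ee_pos: [0.456, -0.2886, 0.3044]
eef_rot: [-0.092, 1.563, -0.631]
force: [-0.3, -0.0, -1.2]
grip_width: 0.0139
```

```bash
python3 -c "
from h import *
snap('wrist','wrist3.png')
plan((.585,-.0055,.30,62))"
```

```text
t 5.85 p [ 0.4556 -0.2883  0.3012] yaw 59.11 tilt [ 0.003  -0.0022 -1.    ] F [ 0.4 -1.  -3.7] M [-0.05  0.03  0.02] w 0.0136 q [-0.63  0.23  1.44 -0.    1.48 -1.66]
(0.585, -0.0055, 0.3, 62) T [ 0.039 12.366 -1.363] turn [-0.577  0.043  0.005] mm 311.0
```

View pics/wrist3.png

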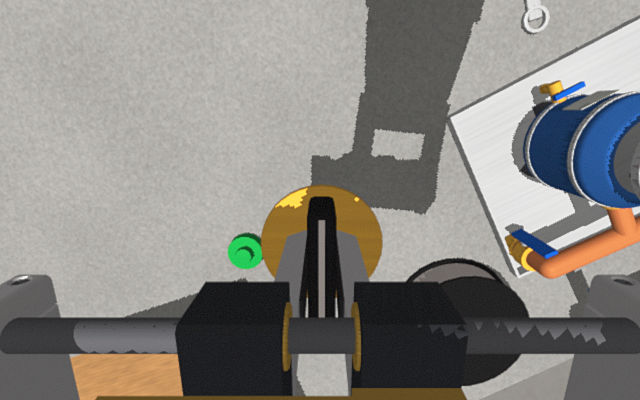

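```bash
python3 -c "
from h import *
plan((.651,-.041,.30,62))"
```

```text
t 5.85 p [ 0.4556 -0.2883  0.3012] yaw 59.11 tilt [ 0.003  -0.0022 -1.    ] F [ 0.4 -1.  -3.7] M [-0.05  0.03  0.02] w 0.0136 q [-0.63  0.23  1.44 -0.    1.48 -1.66]
(0.651, -0.041, 0.3, 62) T [ 0.05  12.502  1.632] turn [-0.577  0.043  0.005] mm 315.0
```

Emit:
arm_command:
  deltas:
    - {"translation": [0,1.3,0.2],"turn": [-0.1,0,0]}
    - {"translation": [0,2.7,0.4],"turn": [-0.2,0,0]}
    - {"translation": [0,4.2,0.6],"turn": [-0.3,0,0]}
    - {"translation": [0,5.7,0.8],"turn": [-0.4,0,0]}
    - {"translation": [0,7.2,1.0],"turn": [-0.5,0,0]}
    - {"translation": [0,8.7,1.2],"turn": [-0.6,0,0]}
    - {"translation": [0,10.2,1.4],"turn": [-0.6,0,0]}
    - {"translation": [0,11.5,1.5],"turn": [-0.6,0,0]}
    - {"translation": [0,12.5,1.6],"turn": [-0.6,0,0]}
    - {"translation": [0,12.5,1.6],"turn": [-0.6,0,0]}
    - {"translation": [0,12.5,1.6],"turn": [-0.6,0,0]}
    - {"translation": [0,12.5,1.6],"turn": [-0.6,0,0]}

```text
time_s: 6.85
ee_pos: [0.6495, -0.0408, 0.2976]
eef_rot: [-2.682, 1.568, 3.114]
force: [-0.2, 0.5, -2.1]
grip_width: 0.0134
```

```bash
cat > w4.py <<'E'
from h import *
c=optics.get_calibration("wrist");im=snap("wrist",'wrist4.png')
np.save('wcal4.npy',c,allow_pickle=True)
for t in ("mouth","half_mark"):
    for m in models.mark_of(t,"wrist")[:2]: print(t,m["score"],m["at"],onz(c,m["at"],.19).round(4))
plan((.585,-.0055,.30,62))
E
python3 w4.py
```

```text
mouth 0.64 [321.1, 113.3] [ 0.5853 -0.0071  0.19  ]
half_mark 0.66 [282.5, 151.8] [ 0.5971 -0.0482  0.19  ]
t 7.0 p [ 0.6495 -0.0413  0.2991] yaw 62.04 tilt [-4.e-04 -1.e-04 -1.e+00] F [-0.  -0.2 -2.3] M [ 0.    0.02 -0.02] w 0.0133 q [-0.12  0.5   1.08 -0.    1.57 -1.2 ]
(0.585, -0.0055, 0.3, 62) T [-0.035  0.057 -2.951] turn [ 0.009 -0.004  0.003] mm 74.0
```

View pics/wrist4.png

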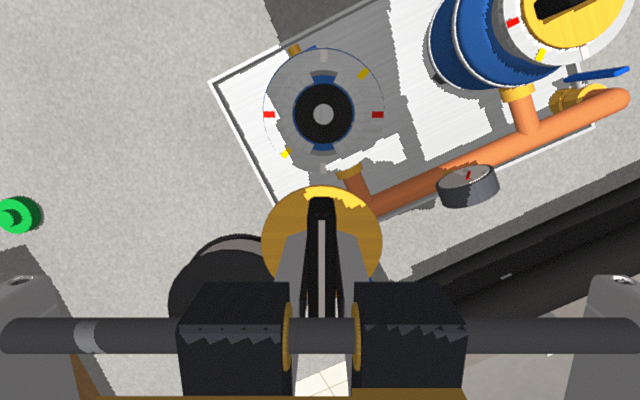

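Run:
```python
from h import *
im=cv2.imread('pics/wrist4.png')
cv2.imwrite('pics/c4.png',cv2.resize(im[40:190,250:400],None,fx=4,fy=4,interpolation=cv2.INTER_CUBIC))
c=np.load('wcal4.npy',allow_pickle=True).item()
hsv=cv2.cvtColor(im,cv2.COLOR_BGR2HSV)
roi=np.zeros(im.shape[:2],np.uint8);cv2.circle(roi,(323,114),64,255,-1)
red=(((hsv[...,0]<6)|(hsv[...,0]>174))&(hsv[...,1]>150)&(hsv[...,2]>60)).astype(np.uint8)*255&roi
yel=((abs(hsv[...,0].astype(int)-28)<5)&(hsv[...,1]>150)&(hsv[...,2]>90)).astype(np.uint8)*255&roi
ang=lambda a,b:np.degrees(np.arctan2(*(b-a)[[1,0]]))
for nm,m in(("red",red),("yel",yel)):
    n,l,s,ce=cv2.connectedComponentsWithStats(m)
    k=[i for i in range(1,n) if s[i,4]>12]
    k=sorted(k,key=lambda i:-s[i,4])
    print(nm,[(ce[i].round(1),s[i,4]) for i in k])
    if len(k)>=2:
        a,b=[onz(c,ce[i],.19) for i in k[:2]];print(((a+b)/2).round(4),ang(a,b),np.linalg.norm(a-b))
```

```text
red [(array([377. , 114.5]), np.int32(66)), (array([268.9, 113.9]), np.int32(56))]
[ 0.5865 -0.0061  0.19  ] -118.21412547251974 0.08371063397292242
yel [(array([362.7,  73.2]), np.int32(71)), (array([285.5, 152.6]), np.int32(55))]
[ 0.5865 -0.0061  0.19  ] -72.97570253072121 0.08427469451317435
```

View pics/c4.png

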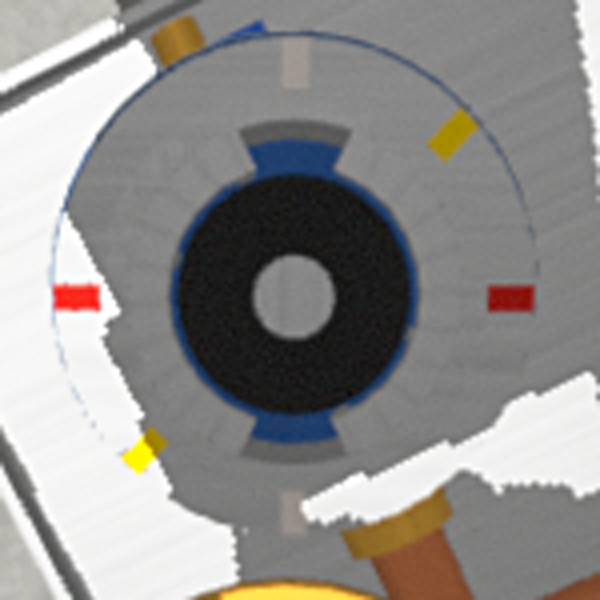

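Run:
```python
from h import *
c=np.load('wcal4.npy',allow_pickle=True).item()
im=cv2.imread('pics/wrist4.png');hsv=cv2.cvtColor(im,cv2.COLOR_BGR2HSV)
m=((abs(hsv[...,0].astype(int)-22)<8)&(hsv[...,1]>130)); 
for y in (186,188,190,200,210,220,230,240):
    r=np.nonzero(m[y,250:395])[0]+250; print(y,r.min() if len(r) else None,r.max() if len(r) else None)
r=np.nonzero(m[175:260,300:345].any(1))[0];print(r.min()+175)
p=np.array([.6502,-.0412,.2995]);a=np.radians(62);Y=np.array([np.cos(a),np.sin(a),0]);Z=np.cross([0,0,-1.],Y)
for dz in (-.002,0,.002):
  for dy in (-.001,0,.001):
    t=np.linspace(0,2*np.pi,360);q=np.array([proj(c,p+np.array([0,0,-.0223])+Y*(dy+.036*np.cos(u))+Z*(dz+.036*np.sin(u))) for u in t])
    print(dz,dy,"top",q[:,1].min().round(1),"lr",q[:,0].min().round(1),q[:,0].max().round(1))
print(proj(c,p))
```

```text
186 309 333
188 304 341
190 298 348
200 281 362
210 272 371
220 266 376
230 263 379
240 260 381
175
-0.002 -0.001 top 181.2 lr 257.2 382.1
-0.002 0 top 181.2 lr 259.0 383.8
-0.002 0.001 top 181.2 lr 260.7 385.6
0 -0.001 top 184.7 lr 257.4 381.9
0 0 top 184.7 lr 259.1 383.7
0 0.001 top 184.7 lr 260.9 385.4
0.002 -0.001 top 188.3 lr 257.6 381.8
0.002 0 top 188.3 lr 259.3 383.5
0.002 0.001 top 188.3 lr 261.0 385.2
[321.38301372 262.46363357]
```

```bash
python3 -c "
from h import *
plan((.586,-.006,.30,62),(.586,-.006,.245,62))"
```

```text
t 7.0 p [ 0.6495 -0.0413  0.2991] yaw 62.04 tilt [-4.e-04 -1.e-04 -1.e+00] F [-0.  -0.2 -2.3] M [ 0.    0.02 -0.02] w 0.0133 q [-0.12  0.5   1.08 -0.    1.57 -1.2 ]
(0.586, -0.006, 0.3, 62) T [-0.035  0.058 -2.906] turn [ 0.009 -0.004  0.003] mm 73.0
(0.586, -0.006, 0.245, 62) T [ 2.165  0.059 -2.905] turn [ 0.009 -0.004  0.003] mm 91.0
```

Emit:
arm_command:
  deltas:
    - {"translation": [0,0.05,-0.7],"turn": [0,0,0]}
    - {"translation": [0,0.05,-1.5],"turn": [0,0,0]}
    - {"translation": [0,0.05,-2.3],"turn": [0,0,0]}
    - {"translation": [0,0.05,-2.9],"turn": [0,0,0]}
    - {"translation": [0.6,0.05,-2.9],"turn": [0,0,0]}
    - {"translation": [1.2,0.05,-2.9],"turn": [0,0,0]}
    - {"translation": [1.8,0.05,-2.9],"turn": [0,0,0]}
    - {"translation": [2.1,0.05,-2.9],"turn": [0,0,0]}
    - {"translation": [2.1,0.05,-2.9],"turn": [0,0,0]}
    - {"translation": [2.1,0.05,-2.9],"turn": [0,0,0]}

```text
time_s: 7.83
ee_pos: [0.5864, -0.0057, 0.2473]
eef_rot: [0.408, 1.571, -0.079]
force: [0.3, -0.2, -2.5]
grip_width: 0.0135
```

Run:
```python
from h import *
s=snap('scene','scene5.png');plan((.586,-.006,.236,62));w=snap('wrist','wrist5.png');plan((.586,-.006,.236,62))
a=cv2.resize(s[150:225,270:370][:,:,::-1],None,fx=6,fy=6,interpolation=cv2.INTER_CUBIC)
cv2.imwrite('pics/c5.png',a)
```

```text
t 7.8833 p [ 0.5866 -0.0057  0.2478] yaw 62.09 tilt [ 1.1e-03 -1.0e-04 -1.0e+00] F [-0.1 -0.1 -2.7] M [-0.03  0.02 -0.05] w 0.0136 q [-0.07  0.37  1.38 -0.    1.4  -1.16]
(0.586, -0.006, 0.236, 62) T [ 0.471 -0.023 -0.016] turn [ 0.018  0.012 -0.005] mm 12.0
t 7.9333 p [ 0.5867 -0.0056  0.2479] yaw 62.1 tilt [ 1.5e-03 -2.0e-04 -1.0e+00] F [-0.2  0.6 -2.9] M [-0.09 -0.01  0.04] w 0.0135 q [-0.07  0.37  1.38 -0.    1.4  -1.16]
(0.586, -0.006, 0.236, 62) T [ 0.477 -0.027 -0.019] turn [ 0.019  0.016 -0.006] mm 12.0
```

View pics/c5.png

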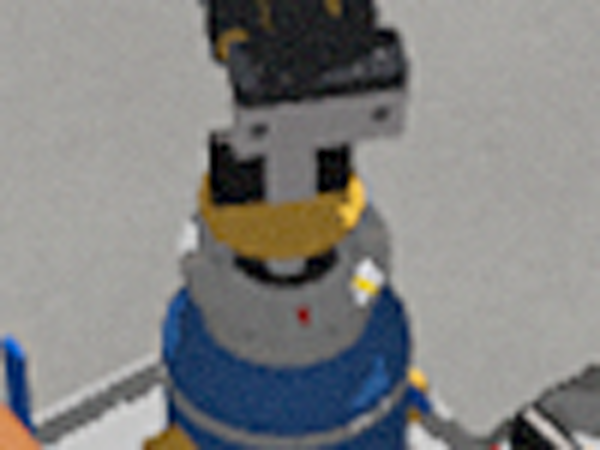

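View pics/wrist5.png

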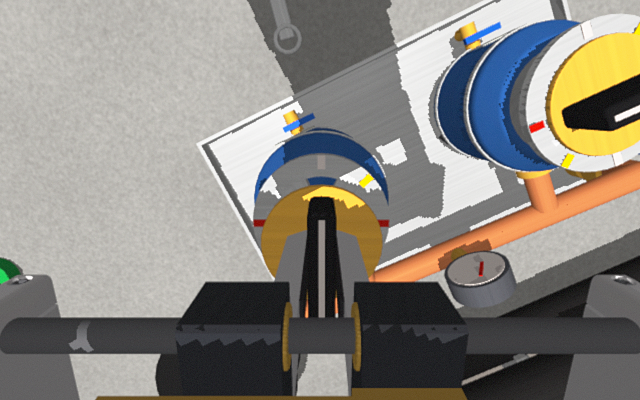

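White slot mark (321,160) lines up with the wing, and the flange is centred on the neck. Lowering slowly.

Emit:
arm_command:
  deltas:
    - {"translation": [0.2,0,0],"turn": [0,0,0]}
    - {"translation": [0.4,0,0],"turn": [0,0,0]}
    - {"translation": [0.5,-0.01,0],"turn": [0,0,0]}
    - {"translation": [0.6,-0.01,0],"turn": [0,0,0]}
    - {"translation": [0.7,-0.01,0],"turn": [0,0,0]}
    - {"translation": [0.7,-0.01,0],"turn": [0,0,0]}

```text
time_s: 8.43
ee_pos: [0.5862, -0.0056, 0.2287]
eef_rot: [-2.672, 1.57, 3.124]
force: [0.3, 0.8, -2.5]
grip_width: 0.014
```

```bash
python3 -c "
from h import *
plan((.586,-.006,.2195,62))"
```

```text
t 8.4333 p [ 0.5862 -0.0056  0.2287] yaw 62.12 tilt [-8.e-04  0.e+00 -1.e+00] F [ 0.3  0.8 -2.5] M [-0.    0.04  0.01] w 0.014 q [-0.07  0.38  1.41 -0.    1.36 -1.16]
(0.586, -0.006, 0.2195, 62) T [ 0.369 -0.019  0.003] turn [ 0.023 -0.008  0.004] mm 9.0
```

Now 5.6 mm into the lip with no contact force. Pushing on.

Emit:
arm_command:
  deltas:
    - {"translation": [0.1,0,0],"turn": [0,0,0]}
    - {"translation": [0.2,0,0],"turn": [0,0,0]}
    - {"translation": [0.3,0,0],"turn": [0,0,0]}
    - {"translation": [0.37,0,0],"turn": [0,0,0]}
    - {"translation": [0.37,0,0],"turn": [0,0,0]}
    - {"translation": [0.37,0,0],"turn": [0,0,0]}

```text
time_s: 8.93
ee_pos: [0.5865, -0.0056, 0.2207]
eef_rot: [0.415, 1.57, -0.072]
force: [-2.3, -0.1, 6.2]
grip_width: 0.0133
```

```bash
python3 -c "
from h import *
plan((.586,-.006,.2195,17))"
```

```text
t 8.9333 p [ 0.5865 -0.0056  0.2207] yaw 62.12 tilt [ 1.e-03 -1.e-04 -1.e+00] F [-2.3 -0.1  6.2] M [-0.01  0.46 -0.07] w 0.0133 q [-0.07  0.38  1.42  0.    1.34 -1.16]
(0.586, -0.006, 0.2195, 17) T [ 0.05  -0.024 -0.008] turn [ 9.023e+00  8.000e-03 -9.000e-03] mm 1.0
```

Force matches about 4.7 mm of spring compression, so the lugs are under the lip. Pressing about 1 mm more and starting the turn.

Emit:
arm_command:
  deltas:
    - {"translation": [0.04,0,0],"turn": [0,0,0]}
    - {"translation": [0.04,0,0],"turn": [0.5,0,0]}
    - {"translation": [0.04,0,0],"turn": [1,0,0]}
    - {"translation": [0.04,0,0],"turn": [1.5,0,0]}
    - {"translation": [0.04,0,0],"turn": [2,0,0]}
    - {"translation": [0.04,0,0],"turn": [2.5,0,0]}
    - {"translation": [0.04,0,0],"turn": [3,0,0]}
    - {"translation": [0.04,0,0],"turn": [3,0,0]}

```text
time_s: 9.6
ee_pos: [0.5868, -0.0057, 0.2201]
eef_rot: [0.609, 1.569, -0.142]
force: [0.0, -0.3, 5.7]
grip_width: 0.0137
```

```bash
python3 -c "
from h import *
plan((.586,-.006,.2195,17))"
```

```text
t 9.6 p [ 0.5868 -0.0057  0.2201] yaw 46.95 tilt [ 2.2e-03 -3.0e-04 -1.0e+00] F [ 0.  -0.3  5.7] M [-0.05  0.12 -0.02] w 0.0137 q [-0.07  0.38  1.42 -0.    1.34 -0.89]
(0.586, -0.006, 0.2195, 17) T [ 0.023 -0.03  -0.013] turn [ 5.99   0.017 -0.02 ] mm 1.0
```

Emit:
arm_command:
  deltas:
    - {"translation": [0,0,0],"turn": [0.6,0,0]}
    - {"translation": [0,0,0],"turn": [1.2,0,0]}
    - {"translation": [0,0,0],"turn": [1.8,0,0]}
    - {"translation": [0,0,0],"turn": [2.4,0,0]}
    - {"translation": [0,0,0],"turn": [3.0,0,0]}
    - {"translation": [0,0,0],"turn": [3.6,0,0]}
    - {"translation": [0,0,0],"turn": [4.2,0,0]}
    - {"translation": [0,0,0],"turn": [4.8,0,0]}
    - {"translation": [0,0,0],"turn": [5.4,0,0]}
    - {"translation": [0,0,0],"turn": [6.0,0,0]}
    - {"translation": [0,0,0],"turn": [6.0,0,0]}
    - {"translation": [0,0,0],"turn": [6.0,0,0]}

```text
time_s: 10.6
ee_pos: [0.5868, -0.0057, 0.2201]
eef_rot: [1.155, 1.568, -0.118]
force: [-0.1, -0.3, 7.3]
grip_width: 0.0138
```

```bash
cat > w6.py <<'E'
from h import *
plan((.586,-.006,.2195,17))
c=optics.get_calibration("wrist");w=snap('wrist','wrist6.png');t=snap('top','top6.png');s=snap('scene','scene6.png')
for m in models.mark_of("half_mark","wrist")[:2]: print(m["score"],m["at"],onz(c,m["at"],.19).round(4))
plan()
cv2.imwrite('pics/c6.png',np.hstack([cv2.resize(x[:,:,::-1],(400,400),interpolation=cv2.INTER_CUBIC) for x in (t[165:215,300:350],s[160:215,290:345])]))
E
python3 w6.py
```

```text
t 10.6 p [ 0.5868 -0.0057  0.2201] yaw 17.09 tilt [ 2.3e-03 -3.0e-04 -1.0e+00] F [-0.1 -0.3  7.3] M [-0.11  0.11  0.03] w 0.0138 q [-0.07  0.38  1.42 -0.    1.34 -0.37]
(0.586, -0.006, 0.2195, 17) T [ 0.024 -0.034  0.002] turn [ 0.017  0.011 -0.024] mm 1.0
t 10.8 p [ 0.5868 -0.0057  0.2201] yaw 17.11 tilt [ 2.2e-03 -3.0e-04 -1.0e+00] F [0.2 0.4 6.5] M [-0.17  0.04 -0.06] w 0.0136 q [-0.07  0.38  1.42 -0.    1.34 -0.37]
```

View pics/wrist6.png

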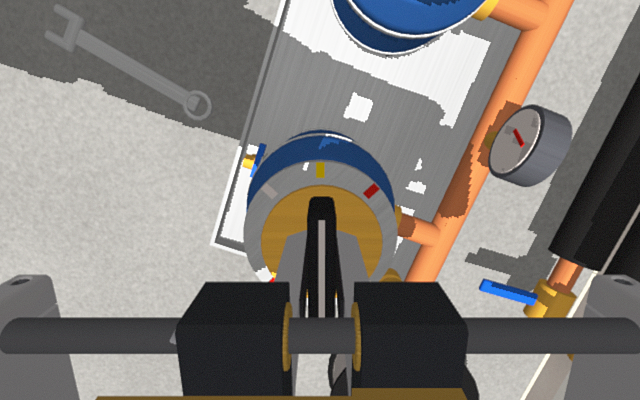

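View pics/c6.png

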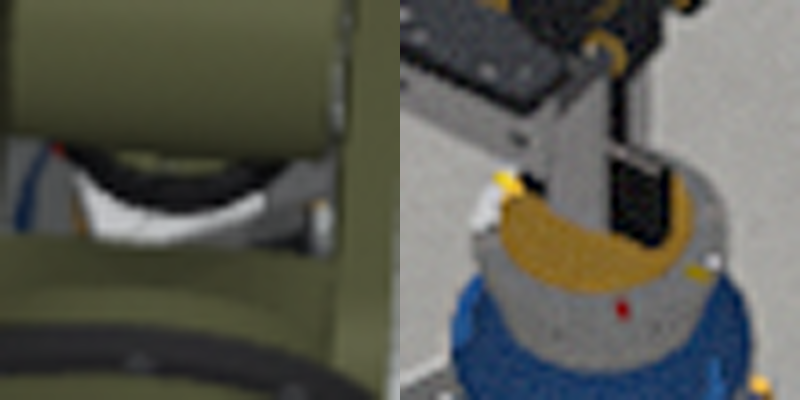

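The wing (column 321) points at the yellow mark (320,170). The red mark (371,190) is still 45° away. The lid is held pressed against the spring and steady, so I'm handing in.

```bash
python3 -c "
from h import *
print(np.round(ctrl.get_obs()['joint_vel'],4));print(ctrl.hand_in())"
```

```text
[ 0.0024 -0.0004  0.0021 -0.0015  0.     -0.0006]
the job is handed in; nothing more can be done
None
```

I gripped the lid by its wing at about 50 N and lowered it through the slots of the open pot at the white marks. I pressed it about 5 mm against the spring and turned it 45° clockwise to the yellow marks. I then handed in with the lid still in the grip.

**Last checks:**
- **Angle:** the tool turned from 62.1° to 17.1°. In the wrist picture the wing lines up with the yellow mark, within about 1 pixel in column, and the red mark is still about 45° on.
- **Push:** the grip point is about 29 mm above the mouth. The spring pushes up with about 9 N, which fits that depth. There was almost no sideways force or torque.
- **State:** the arm was still, the grip opening was 13.6 mm, and the clock read 10.8 s.
- **Failed or disagreed:** the arm hid the pot in the last top-camera picture, so the angle rests on the wrist and scene views. The cameras' estimates of the mouth's position differed by about 2 mm; I used (0.586, -0.006), and the lid went in freely.

I saw no sign of touching the other things on the table, but I did not check each one's position at the end.

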